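# Lift the lantern out of the toy bin with its carrying stick and hang it on the stand

## Robot

A 6-joint arm with a two-finger parallel gripper is mounted at the origin on the work surface. World frame = base frame: x ahead of the robot, y to its left, z up, the work surface at z = 0. Lengths are in mm, angles in rad, forces in N, time in s.
With the tool pointing down it reaches from about 300 to 750 mm from the base axis. Payload 8.5 kg.
Tool frame: the origin (TCP) lies midway between the tips of the shut fingers; the grasp point (between the pads) lies 19 mm behind it; z points along the fingers, y is the direction in which the jaws open and shut (so a half turn about z gives the same grasp; the last joint's range is limited). The gripper opens to 88 mm and grips with 3 to 60 N. Pads are 18 mm wide; open, the fingers measure 123 mm over their backs; the gripper's body (75 mm by 187 mm) begins 45 mm behind the grasp point.
Start: joints at [-1.474, 0.381, 1.297, -0, 1.464, -0.215], TCP at [168.719, -523.464, 238.748] pointing down, gripper open.
Joint ranges: [-3.11, 3.11], [-0.89, 2.33], [0.22, 2.48], [-1.42, 4.56], [0.17, 2.85], [-2.88, 2.88]. Speed limits (rad/s): [2.39, 2.39, 3.14, 3.14, 3.14, 3.14].

## Interface

Orientations are given as a rotation vector (axis times angle).
In Python, from bench import * gives the robot as it stands.
- The arm moves only by the shell command python3 -m handwheel 'ROWS' [FORCE]. ROWS is a JSON object of lists of equal length, an entry for each row: "angular": the turn, a rotation vector about the tool's x, y, z in degrees, a list of three; "slide": the shift along the tool's x, y, z in mm, a list of three; "grip": the opening in per cent of the stroke, from 0 (shut) to 100 (fully open). In form: {"angular": [[wx, wy, wz], ...], "slide": [[tx, ty, tz], ...], "grip": [grip, ...]}. A call has 1 to 20 rows; each row is the pose to reach, as a shift and turn from the pose commanded when the call began, along the tool's axes at that moment; what a row does not reach only later rows make up. A row lasts 1/10 s, in which the tool goes at most 50 mm and 8.59 degrees, less where a joint would pass 70% of its speed; a pose out of reach is approached as far as the arm can. A call with a gripper value outside its range is refused whole. The fingers move at their own pace and stop on an object; FORCE is the grip in N (left out, the last holds). Time passes only in rows, so rows that repeat a pose let the fingers close. It gives the time, the measured TCP pose, the force and the opening at its end, in the units of the state.
- get_state(): the state, without advancing time (a new reading comes with each control period).
- read_camera(name): name is "scene" or "top"; returns a dict with "image" (384x512x3 uint8, red, green, blue), "intrinsics" (3x3 intrinsics, pixels), "R" (3x3) and "t" (3): a world point X has camera coordinates R X + t. Camera axes: x right, y down, z forward; pixel columns grow to the right and rows downward; lengths in mm; the calibration is good to about 2 mm. A picture is of the moment at which its call begins. There is no depth.
- finish_job(): hands the job in, once; it reports no verdict.
The state is a dict: "time": time; "q": joint angles; "qd": joint speeds; "joint_efforts": joint torques, N m; "tcp_pos": TCP position; "orientation": TCP orientation; "contact_force": force on the tool from outside, world axes, zero at the start; "ft_torque": the same for the moment, N m; "gripper_width": finger opening in mm.
Only numpy, scipy, OpenCV 4.12 (cv2) and the standard library are available. Lean on these libraries where they do the work, as an engineer would, in place of code of your own. Each camera call takes 0.05 s, during which the arm holds its last target. There are 200 camera calls.

## Task

Pick up the yellow-handled lantern stick, hook the lantern by its black wire handle, lift it out of the wooden toy bin and hang it by that handle on both wires of the double hook on the stand. Carry it upright and only with the stick, keeping the gripper off the lantern, and leave the other toys where they are. Finish with the lantern hanging still and free of the stick, and the stick laid flat on the bench.

Things in the scene. Friction and masses are not known exactly. Their poses are not given: they have to be found in the camera images.
- lantern: Orange and gold hard plastic lantern, loose, about 130 g: shade 92 mm across, top of the cap 103 mm above the underside; over it stands a stiff black wire handle that does not fold. Origin: centre of the underside, z up. The handle lies in the lantern's y-z plane, so the stick passes under it along the lantern's x, which is within 0.5 rad of the world's x.
- lantern_bar (a point): Middle of the straight level top bar of the lantern's handle, on the wire's centre line, 165 mm above the lantern's underside. The bar runs along the lantern's y, 96 mm long, 6 mm round wire; the clear opening under it is 59 mm high (above the cap) and 90 mm wide. Axes as the lantern's.
- stick: Lantern carrying stick, loose, 120 g, 205 mm long, lying on the bench. Origin: centre of the handle's underside; x along the stick towards its hook, z up. Yellow handle 110 x 22 wide x 24 mm high (x -55 to +55 mm), then a level steel strip 14 wide, 4 mm thick, its top 18 mm above the origin, to x = 115 mm, then the hook: a dip and an upturned lip. Heavy at the handle: lies steady as laid.
- stick_grip (a point): Middle of the stick's handle, 12 mm above its underside: grip it here from above, fingers closing along the stick's y (22 mm wide). Axes as the stick's.
- stick_seat (a point): Where the centre of the lantern's handle wire comes to lie in the dip of the stick's hook: 138 mm ahead of the stick's origin, 13.5 mm above its underside. The lip's top is 13 mm farther ahead and 18.5 mm higher than this point; the steel under the dip is lowest 7.5 mm below it. Axes as the stick's.
- bin: open toy bin of pale wood, fixed, 210 (x) x 400 (y) x 90 mm high, walls and floor 8 mm. Origin: centre of the underside. The lantern, the rabbit and the musical box stand in it in a row along y, in any order.
- stand: Dark wooden display stand, fixed: base 170 x 170 x 18 mm, origin at the centre of its underside, z up. A post at its back (x +52 to +78 mm, 318 mm high) bears a steel plate (front at x = +45 mm) with a double hook: two parallel 6 mm steel wires at y = -22 and +22 mm (38 mm clear between), 250 mm high, pointing to the stand's -x, towards the robot.
- hook_seat (a point): Where the middle of the lantern's bar should come to rest, lying along y across both hook wires: stand x = -30 mm, y = 0, 256 mm above the bench (centre of the bar when it rests). The wires are level from 26 mm nearer the tips to the plate 75 mm behind; the upturned tips end 38 mm nearer the robot and 15 mm above this point. Axes as the stand's; the stick's strip fits between the wires.
- rabbit: pink hard silicone rabbit, 60 mm wide, 97 mm high, standing in the bin; leave it. Origin: centre of its underside.
- music_box: white plastic musical box with four coloured press buttons, 84 x 84 x 49 mm, in the bin; leave it. Origin: centre of its underside.
- helicopter: green plastic toy helicopter with yellow rotor, 210 mm long (rotor 170 mm across), 90 mm high, on the bench; leave it. Origin: under its body, on the bench.
- bead_bowl: white ceramic bowl of wooden beads, 140 mm across, 56 mm high, on the bench; leave it. Origin: centre of its underside.
- keyring: steel keyring 65 mm across with three plastic keys, about 125 mm long, 8 mm thick, lying on the bench; leave it. Origin: centre of the ring, on the bench.
- stacking_cups: tower of four coloured stacking cups, 88 mm across, 80 mm high, on the bench; leave it. Origin: centre of its underside.
Things that resemble listed ones, but are neither listed nor needed, are in the scene too. Of the things like the stick, leave any that is pink; of the rest the smaller one is meant.

How it is judged:
By the outcome, as a careful person would: the job done as asked, in the order asked, and still so for the second after the job is handed in, with the robot touching nothing.
It also fails if it takes over 72 s, if anything falls off the work surface, if the arm or the gripper's body presses on something with over 40 N, if the wrist force passes 120 N, or if a joint passes its speed limit or range.

## Working session

There is one attempt and no reset: what is moved stays moved. The work goes in short steps, Python scripts to look and compute and a shell command to move; the robot and the scene stay as the last step left them, time stands still between calls to the robot, and variables do not carry over. Pictures are saved under pics/ and viewed, about 8 in all and at most 12, crops included, and the job is handed in when it is done.

```bash
mkdir -p pics; ls
python3 - <<'E'
from bench import *
import cv2,pickle,numpy as np
d={}
for n in("scene","top"):
    c=read_camera(n);d[n]=c
    cv2.imwrite(f"pics/{n}0.png",cv2.resize(c["image"][:,:,::-1],(800,600),interpolation=cv2.INTER_CUBIC))
    print(n,c["intrinsics"],(-np.array(c["R"]).T@c["t"]),c["R"])
pickle.dump(d,open("c0.pkl","wb"))
print(get_state())
E
```

```text
pics
scene [[405.95757099   0.         258.04038229]
 [  0.         405.95757099 190.23782094]
 [  0.           0.           1.        ]] [1130.91669269 -532.80365112 1265.59024554] [[ 0.59631174  0.80274622  0.00328948]
 [ 0.65050571 -0.48081224 -0.58793019]
 [-0.47037712  0.3527295  -0.80890498]]
top [[470.18582401   0.         261.70684055]
 [  0.         470.18582401 193.83920463]
 [  0.           0.           1.        ]] [ 393.87812727  -24.42984904 1801.12433003] [[ 0.01574418 -0.99968528  0.01953118]
 [-0.99868383 -0.01667603 -0.04850284]
 [ 0.04881327 -0.01874184 -0.99863207]]
{'time': 0.1, 'q': array([-1.47431013e+00,  3.81115858e-01,  1.29818256e+00,  3.75312907e-06,
        1.46358629e+00, -2.15295497e-01]), 'qd': array([ 0.0001761 , -0.00154424, -0.00278981,  0.0007696 ,  0.00064744,
        0.00042476]), 'joint_efforts': array([ 4.16033843e-03, -4.38646889e+01, -2.24911880e+01,  7.14762392e-02,
        3.42693273e-02, -6.75074648e-05]), 'tcp_pos': array([ 168.69081176, -523.22052162,  238.20717771]), 'orientation': array([-3.10222266e+00, -4.87563484e-01, -1.26292370e-04]), 'contact_force': array([ 0.80685462,  0.02627812, -0.49700964]), 'ft_torque': array([-0.04847507, -0.01282599,  0.01400785]), 'gripper_width': 87.90438335027487}
```

View pics/scene0.png

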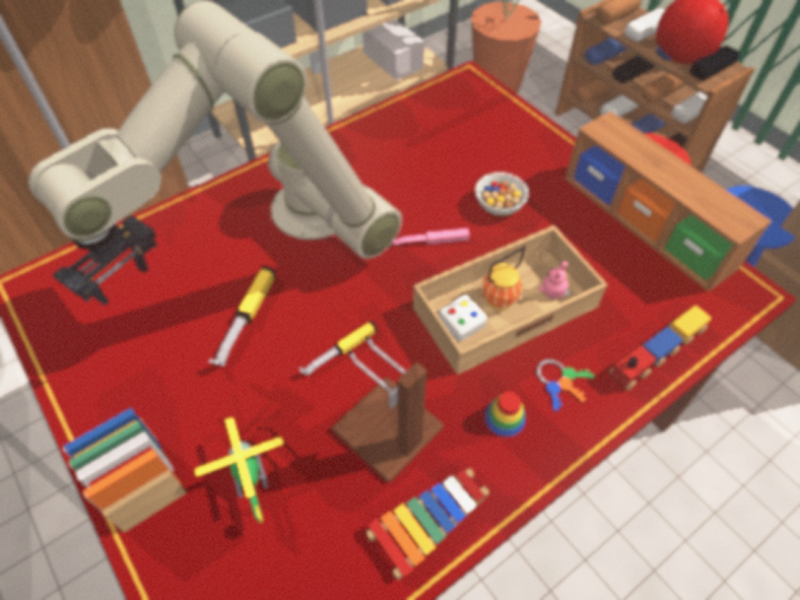

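View pics/top0.png

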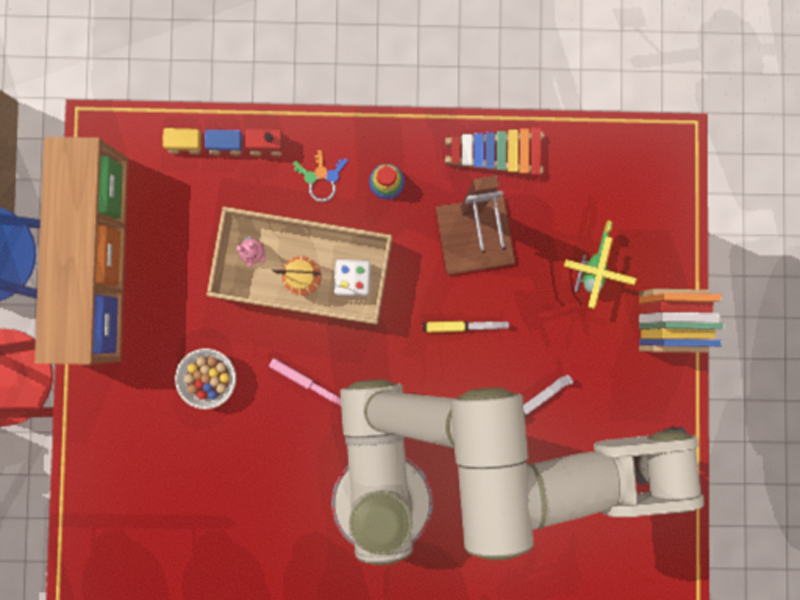

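```bash
cat > h.py <<'E'
import numpy as np,cv2,pickle
def ray(c,p):
    R=np.array(c["R"]);t=np.array(c["t"]);K=np.array(c["intrinsics"])
    d=R.T@np.linalg.inv(K)@np.array([p[0],p[1],1.0]);return -R.T@t,d/np.linalg.norm(d)
def plane(c,p,z):
    o,d=ray(c,p);return o+d*(z-o[2])/d[2]
def tri(c1,p1,c2,p2):
    o1,d1=ray(c1,p1);o2,d2=ray(c2,p2)
    s=np.linalg.lstsq(np.c_[d1,-d2],o2-o1,rcond=None)[0]
    a,b=o1+d1*s[0],o2+d2*s[1];return (a+b)/2,np.linalg.norm(a-b)
def proj(c,X):
    q=np.array(c["intrinsics"])@(np.array(c["R"])@X+c["t"]);return q[:2]/q[2]
def montage(c,crops,fn,s=6,W=800,H=600):
    # crops: (name,x0,y0,x1,y1,dx,dy); ticks every 5 px
    out=np.zeros((H,W,3),np.uint8)
    for n,x0,y0,x1,y1,dx,dy in crops:
        im=cv2.resize(c[n]["image"][y0:y1,x0:x1,::-1],None,fx=s,fy=s,interpolation=cv2.INTER_CUBIC)
        for x in range(-(-x0//10)*10,x1,10):
            cv2.line(im,(int((x-x0+.5)*s),0),(int((x-x0+.5)*s),5),(255,255,255),1);cv2.putText(im,str(x),(int((x-x0+.5)*s)-9,14),0,.3,(255,255,255))
        for y in range(-(-y0//10)*10,y1,10):
            cv2.line(im,(0,int((y-y0+.5)*s)),(5,int((y-y0+.5)*s)),(255,255,255),1);cv2.putText(im,str(y),(7,int((y-y0+.5)*s)+3),0,.3,(255,255,255))
        h=min(im.shape[0],H-dy);w=min(im.shape[1],W-dx);out[dy:dy+h,dx:dx+w]=im[:h,:w]
    cv2.imwrite(fn,out)
E
python3 - <<'E'
from h import *
c=pickle.load(open("c0.pkl","rb"))
montage(c,[("top",276,110,335,180,0,0),("top",165,158,220,195,360,0),("top",266,198,333,221,0,425),
("scene",296,150,341,200,410,226),("scene",222,210,275,265,480,226+300)],"pics/m1.png")
montage(c,[("scene",222,210,280,270,0,0),("scene",188,200,245,245,400,0)],"pics/m2.png")
t=c["top"]["image"]
g=cv2.cvtColor(t,cv2.COLOR_RGB2HSV)
def non(n,x0,y0,x1,y1):
    im=c[n]["image"].astype(int)[y0:y1,x0:x1]
    m=((im[...,1]>0.5*im[...,0])&(im.sum(2)>150)).astype(np.uint8)
    k=cv2.findContours(m,0,1)[0];k=max(k,key=cv2.contourArea)
    r=cv2.minAreaRect(k);return cv2.boxPoints(r)+[x0,y0]
for n,b,z in(("top",(266,198,333,221),18),("scene",(188,200,243,245),18)):
    B=non(n,*b);print(n,B.round(1).tolist());print(np.array([plane(c[n],p,z) for p in B]).round(0)[:,:2].tolist())
E
```

```text
top [[270.0, 205.0], [325.0, 205.0], [325.0, 212.0], [270.0, 212.0]]
[[439.0, -90.0], [443.0, -299.0], [416.0, -300.0], [413.0, -90.0]]
scene [[192.0, 206.0], [242.0, 206.0], [242.0, 244.0], [192.0, 244.0]]
[[318.0, -228.0], [428.0, -79.0], [557.0, -171.0], [454.0, -310.0]]
```

View pics/m1.png

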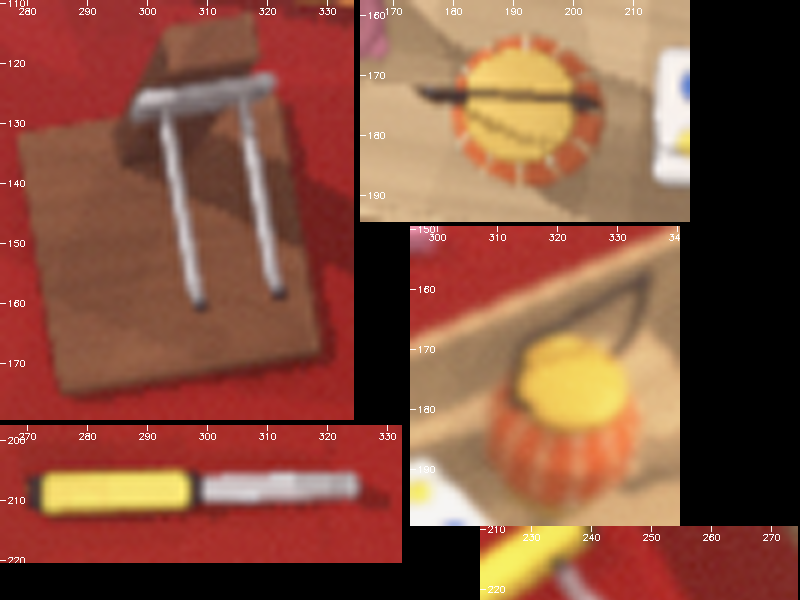

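View pics/m2.png

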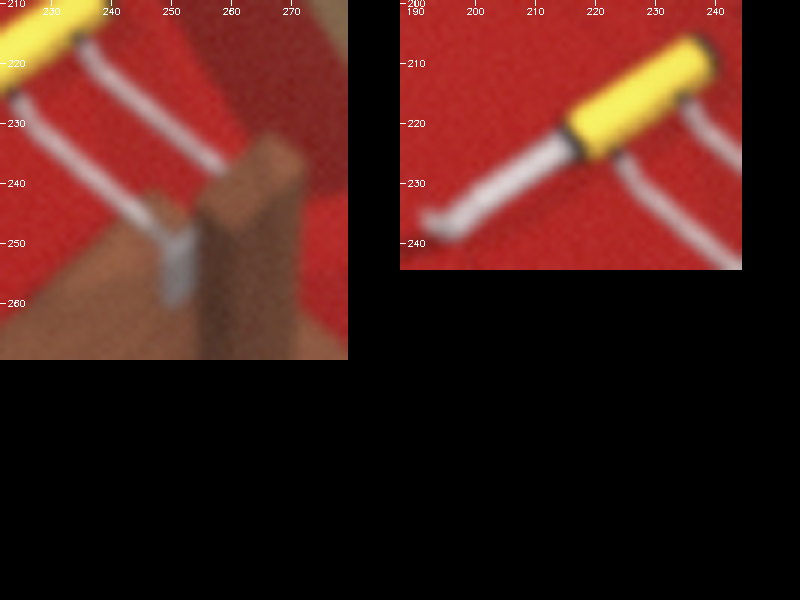

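Run:
```python
from h import *
c=pickle.load(open("c0.pkl","rb"));T,S=c["top"],c["scene"]
print("tip+",tri(T,(308.8,160.3),S,(234,215)));print("tip-",tri(T,(321.7,158.3),S,(223.3,225)))
print("bar+",tri(T,(174.8,172.7),S,(334.3,157.3)));print("bar-",tri(T,(202.5,174.5),S,(315,169.5)))
# wires: bright grey mask, line fits at z=250
def line(m,x0,y0): 
    y,x=np.nonzero(m);return x+x0,y+y0
im=T["image"].astype(int)
for x0,x1 in((300,312),(314,324)):
    P=[]
    for y in range(131,156):
        s=im[y,x0:x1];w=np.clip(s[:,2]-95,0,None)
        if w.sum()>40:P.append(((w*np.arange(x0,x1)).sum()/w.sum(),y))
    P=np.array(P);W=np.array([plane(T,p,251)[:2] for p in P])
    k=np.polyfit(W[:,0],W[:,1],1);print("wire",len(P),k,"y at x=600",np.polyval(k,600),"resid",np.std(W[:,1]-np.polyval(k,W[:,0])))
# base corners at z=18 (dull brown mask)
hsv=cv2.cvtColor(T["image"],cv2.COLOR_RGB2HSV)
# bar: dark mask
m=(im.sum(2)<200)[165:182,172:206];P=[]
for x in range(174,204):
    col=im[166:181,x].sum(1).astype(float);w=np.clip(np.median(col)*.75-col,0,None)
    if w.sum()>0:P.append((x,(w*np.arange(166,181)).sum()/w.sum()))
P=np.array(P);print(P.round(1).tolist())
# stick handle yellow & full
sub=im[198:221,262:333];y=(sub[...,1]>.6*sub[...,0])&(sub[...,0]>150)&(sub[...,2]<140);g=(sub[...,1]>.7*sub[...,0])&(sub[...,2]>100)&(sub[...,2]>.7*sub[...,0])
for n,m,z in(("yel",y,20),("steel",g,18)):
    q=np.argwhere(m)[:,::-1]+[262,198.];print(n,len(q),q.min(0),q.max(0),q.mean(0),plane(T,q.mean(0),z)[:2])
    W=np.array([plane(T,p,z)[:2] for p in q]);v=np.linalg.svd(W-W.mean(0),full_matrices=False)[2][0];print(np.degrees(np.arctan2(v[1],v[0])))
    print(plane(T,(q[:,0].min()-.5,q[:,1].mean()),z)[:2],plane(T,(q[:,0].max()+.5,q[:,1].mean()),z)[:2])
```

```text
tip+ (array([ 581.22748261, -206.62099455,  268.20899091]), np.float64(1.3521892289063984))
tip- (array([ 589.05185657, -249.49367433,  264.80946369]), np.float64(1.3043399718860647))
bar+ (array([541.19024657, 246.4342216 , 173.97183233]), np.float64(1.3016031242934516))
bar- (array([539.0472172 , 153.59282009, 171.32361749]), np.float64(5.479693780945552))
wire 25 [ 1.82602397e-01 -3.13131341e+02] y at x=600 -203.56990246066744 resid 0.21267644911740077
wire 25 [ 1.75359653e-01 -3.53225072e+02] y at x=600 -248.00928036324746 resid 0.1531540993118217
[[175.0, 173.0], [176.0, 173.3], [177.0, 173.5], [178.0, 173.5], [179.0, 173.5], [180.0, 173.6], [181.0, 173.7], [182.0, 173.5], [183.0, 173.0], [184.0, 173.0], [185.0, 173.0], [186.0, 173.0], [187.0, 173.0], [188.0, 173.0], [189.0, 173.3], [190.0, 173.5], [191.0, 173.6], [192.0, 173.5], [193.0, 173.6], [194.0, 173.9], [195.0, 173.0], [196.0, 172.9], [197.0, 174.0], [198.0, 174.0], [199.0, 174.0], [200.0, 174.0], [201.0, 174.6], [202.0, 174.7], [203.0, 174.6]]
yel 181 [273. 205.] [325. 212.] [287.13812155 208.61878453] [ 426.45343461 -155.16930724]
91.79499803709791
[425.56033438 -99.63998056] [ 428.79913307 -301.01526342]
steel 120 [299. 206.] [325. 210.] [311.85833333 207.94166667] [ 430.57443637 -249.32349881]
-87.16225645260215
[ 429.75529406 -198.48145482] [ 431.41189349 -301.30229582]
```

```bash
cat >> h.py <<'E'
from scipy.spatial.transform import Rotation as Ro
def go(p,yaw,st=None):
    "slide/angular from the current pose to TCP p pointing down, tool x at world yaw (deg)"
    from bench import get_state
    s=get_state();R0=Ro.from_rotvec(s["orientation"])
    Rt=Ro.from_euler("z",yaw,degrees=True)*Ro.from_euler("x",180,degrees=True)
    print("p0",np.round(s["tcp_pos"],1),"t",round(s["time"],2),"yaw0",np.degrees(np.arctan2(*R0.as_matrix()[[1,0],0])).round(2),"F",np.round(s["contact_force"],1),"w",round(s["gripper_width"],1))
    print("slide",R0.inv().apply(np.array(p)-s["tcp_pos"]).round(1),"ang",np.degrees((R0.inv()*Rt).as_rotvec()).round(2))
E
python3 - <<'E'
from h import *
c=pickle.load(open("c0.pkl","rb"));T=c["top"]
print("stickmid",plane(T,(284.7,208.7),20));b=plane(T,(304.3,150.1),18);print("base",b)
a=np.radians(10.15);print("seat via base",b[:2]-30*np.array([np.cos(a),np.sin(a)]))
go((426,-148,120),92.8);go((426,-148,3),92.8)
E
```

```text
stickmid [ 425.9968401  -145.91978266   20.        ]
base [ 651.08631484 -218.04241717   18.        ]
seat via base [ 621.55582178 -223.32919118]
p0 [ 168.7 -523.2  238.2] t 0.1 yaw0 17.86 F [ 0.8  0.  -0.5] w 87.9
slide [ 360.  -278.1  118.7] ang [-5.000e-02 -6.000e-02 -7.494e+01]
p0 [ 168.7 -523.2  238.2] t 0.1 yaw0 17.86 F [ 0.8  0.  -0.5] w 87.9
slide [ 359.9 -277.9  235.7] ang [-5.000e-02 -6.000e-02 -7.494e+01]
```

```bash
python3 -m handwheel '{"angular":[[0,0,-75],[0,0,-75],[0,0,-75],[0,0,-75],[0,0,-75],[0,0,-75],[0,0,-75],[0,0,-75],[0,0,-75],[0,0,-75],[0,0,-75],[0,0,-75],[0,0,-75],[0,0,-75],[0,0,-75],[0,0,-75]],"slide":[[40,-30,0],[80,-60,10],[120,-90,20],[160,-120,35],[200,-150,50],[240,-180,65],[280,-215,80],[310,-240,95],[335,-260,110],[350,-270,118],[360,-278,118],[360,-278,118],[360,-278,118],[360,-278,118],[360,-278,118],[360,-278,118]],"grip":[100,100,100,100,100,100,100,100,100,100,100,100,100,100,100,100]}' 60
python3 - <<'E'
from h import *
go((426,-147,3),92.8)
from bench import *
c={n:read_camera(n) for n in("top","scene")}
montage(c,[("top",246,178,345,240,0,0),("scene",180,170,265,260,0,380)],"pics/m3.png")
E
```

```text
time: 1.7
tcp_pos: [425.9, -149.0, 120.9]
orientation: [2.166, 2.275, 0.0]
contact_force: [-0.1, 0.2, 0.5]
gripper_width: 88.1
p0 [ 425.9 -149.   120.9] t 1.7 yaw0 92.8 F [-0.1  0.2  0.5] w 88.1
slide [  2.    0.2 117.9] ang [0.02 0.02 0.  ]
```

```bash
python3 -m handwheel '{"angular":[[0,0,0],[0,0,0],[0,0,0],[0,0,0],[0,0,0],[0,0,0],[0,0,0],[0,0,0],[0,0,0],[0,0,0],[0,0,0],[0,0,0],[0,0,0],[0,0,0],[0,0,0],[0,0,0],[0,0,0],[0,0,0]],"slide":[[1,0,20],[2,0,45],[2,0,70],[2,0,90],[2,0,105],[2,0,113],[2,0,118],[2,0,118],[2,0,118],[2,0,118],[2,0,118],[2,0,118],[2,0,118],[2,0,118],[2,0,118],[2,0,118],[2,0,118],[2,0,118]],"grip":[100,100,100,100,100,100,100,100,0,0,0,0,0,0,0,0,0,0]}' 60
python3 -c "
from h import *
go((425,-147,60),92.8)"
```

```text
time: 3.6
tcp_pos: [426.0, -146.4, 2.7]
orientation: [2.165, 2.276, 0.0]
contact_force: [0.9, -0.2, 1.2]
gripper_width: 21.5
p0 [ 426.  -146.4    2.7] t 3.6 yaw0 92.86 F [ 0.9 -0.2  1.2] w 21.5
slide [ -0.5  -1.1 -57.3] ang [0.   0.   0.06]
```

```bash
python3 -m handwheel '{"angular":[[0,0,0],[0,0,0],[0,0,0],[0,0,0],[0,0,0],[0,0,0]],"slide":[[0,0,-10],[0,0,-30],[0,0,-60],[0,0,-100],[0,0,-140],[0,0,-157]],"grip":[0,0,0,0,0,0]}' 60
python3 -c "
from h import *
go((345,200,160),179)"
```

```text
time: 4.2
tcp_pos: [426.5, -146.7, 163.6]
orientation: [2.162, 2.273, 0.001]
contact_force: [0.4, 0.7, -1.2]
gripper_width: 21.5
p0 [ 426.5 -146.7  163.6] t 4.2 yaw0 92.87 F [ 0.4  0.7 -1.2] w 21.5
slide [350.3 -64.    2.3] ang [ 5.000e-02  3.100e-01 -8.612e+01]
```

```bash
python3 -m handwheel '{"angular":[[0,0,-5],[0,0,-10],[0,0,-16],[0,0,-22],[0,0,-28],[0,0,-34],[0,0,-40],[0,0,-46],[0,0,-52],[0,0,-58],[0,0,-64],[0,0,-70],[0,0,-76],[0,0,-81],[0,0,-84],[0,0,-86],[0,0,-86],[0,0,-86],[0,0,-86]],"slide":[[10,-5,0],[30,-15,0],[55,-25,0],[80,-35,0],[105,-45,0],[130,-55,0],[155,-64,0],[180,-64,0],[205,-64,0],[230,-64,0],[255,-64,0],[280,-64,0],[300,-64,0],[320,-64,0],[335,-64,0],[345,-64,0],[350,-64,0],[350,-64,0],[350,-64,0]],"grip":[0,0,0,0,0,0,0,0,0,0,0,0,0,0,0,0,0,0,0]}' 60
python3 - <<'E'
from h import *
go((345,200,124.5),179)
from bench import *
c={n:read_camera(n) for n in("top","scene")};pickle.dump(c,open("c1.pkl","wb"))
s=get_state();P=s["tcp_pos"]
for n in c: print(n,"seat",proj(c[n],P+[138,-2,10.5]).round(1),"lip",proj(c[n],P+[151,-2,29]).round(1),"barmid",proj(c[n],np.array([540,200,173])).round(1))
montage(c,[("top",160,150,250,240,0,0),("scene",270,140,350,210,430,0)],"pics/m4.png",s=5)
E
```

```text
time: 6.1
tcp_pos: [344.5, 199.6, 159.8]
orientation: [-0.033, -3.141, 0.0]
contact_force: [-0.4, -0.1, -1.7]
gripper_width: 21.8
p0 [344.5 199.6 159.8] t 6.1 yaw0 178.81 F [-0.4 -0.1 -1.7] w 21.8
slide [-0.5  0.5 35.3] ang [-0.01 -0.01 -0.19]
top seat [188.9 190. ] lip [188.2 185.9] barmid [188.4 173.4]
scene seat [313.  154.1] lip [316.  152.9] barmid [324.4 163.3]
```

View pics/m4.png

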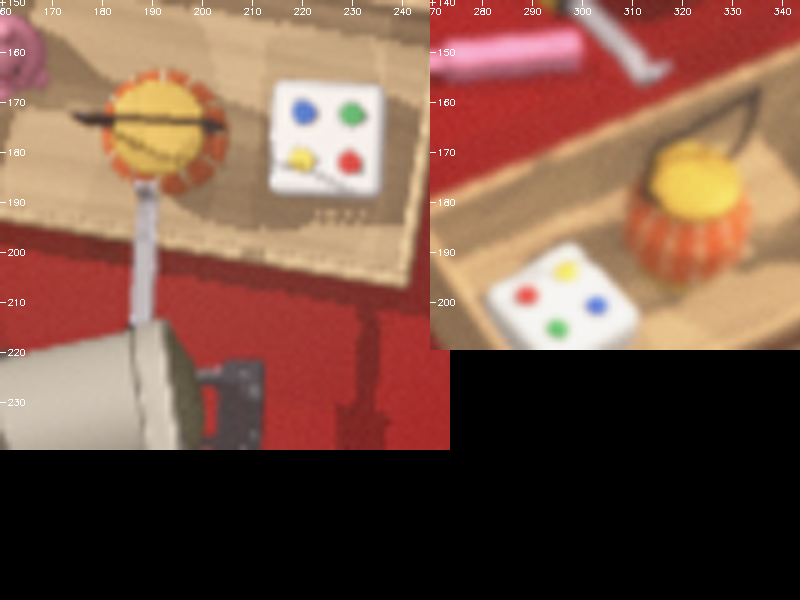

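```bash
python3 -m handwheel '{"angular":[[0,0,0],[0,0,0],[0,0,0],[0,0,0],[0,0,0],[0,0,0],[0,0,0],[0,0,0],[0,0,0],[0,0,0],[0,0,0],[0,0,0],[0,0,0],[0,0,0],[0,0,0],[0,0,0],[0,0,0]],"slide":[[0,2,7],[0,4,16],[0,4,25],[0,4,32],[0,4,35],[0,4,35],[-4,4,35],[-11,4,35],[-19,4,35],[-27,4,35],[-35,4,35],[-43,4,35],[-50,4,35],[-55,4,35],[-58,4,35],[-58,4,35],[-58,4,35]],"grip":[0,0,0,0,0,0,0,0,0,0,0,0,0,0,0,0,0]}' 60
python3 - <<'E'
from h import *
go((402,203.5,143),179)
from bench import *
c={n:read_camera(n) for n in("top","scene")};pickle.dump(c,open("c2.pkl","wb"))
montage(c,[("top",160,150,250,240,0,0),("scene",270,140,350,210,400,0)],"pics/m5.png",s=5)
E
```

```text
time: 7.9
tcp_pos: [402.4, 202.8, 124.7]
orientation: [-0.031, -3.141, 0.0]
contact_force: [-1.3, -0.5, -1.4]
gripper_width: 21.3
p0 [402.4 202.8 124.7] t 7.9 yaw0 178.87 F [-1.3 -0.5 -1.4] w 21.3
slide [  0.4   0.7 -18.3] ang [-0.   -0.02 -0.13]
```

View pics/m5.png

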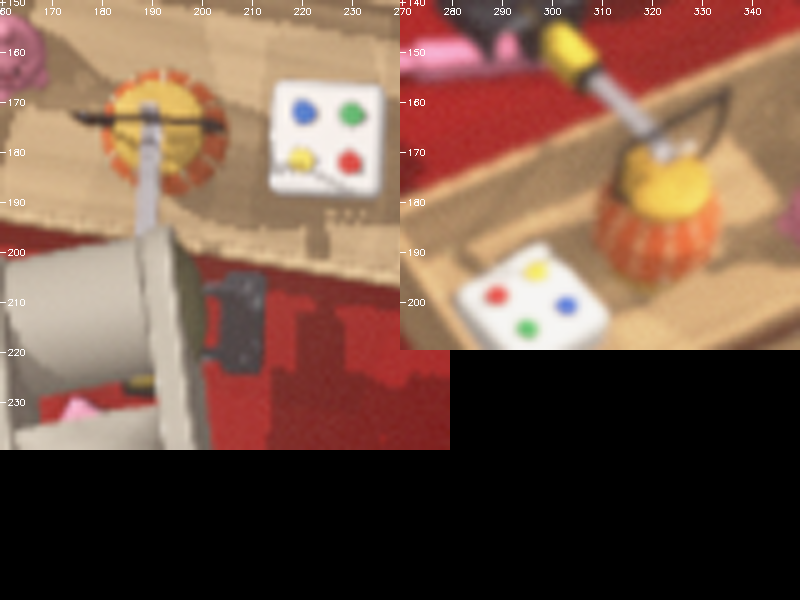

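```bash
python3 -m handwheel '{"angular":[[0,0,0],[0,0,0],[0,0,0],[0,0,0],[0,0,0],[0,0,0],[0,0,0],[0,0,0],[0,0,0],[0,0,0],[0,0,0],[0,0,0],[0,0,0],[0,0,0],[0,0,0],[0,0,0],[0,0,0],[0,0,0],[0,0,0]],"slide":[[0,0,-7],[0,0,-16],[0,0,-24],[0,0,-29],[0,0,-32],[0,0,-34],[0,0,-36],[0,0,-38],[0,0,-40],[0,0,-42],[0,0,-44],[0,0,-47],[0,0,-50],[0,0,-54],[0,0,-58],[0,0,-62],[0,0,-64],[0,0,-65],[0,0,-65]],"grip":[0,0,0,0,0,0,0,0,0,0,0,0,0,0,0,0,0,0,0]}' 60
python3 - <<'E'
from h import *
go((402,203.5,143),179)
from bench import *
c={n:read_camera(n) for n in("top","scene")};pickle.dump(c,open("c3.pkl","wb"))
P=get_state()["tcp_pos"]
for n in c: print(n,"lip",proj(c[n],P+[151,-2,29]).round(1))
montage(c,[("top",160,150,240,240,0,0),("scene",270,130,350,210,400,0)],"pics/m6.png",s=5)
E
```

```text
time: 9.9
tcp_pos: [402.6, 202.8, 189.8]
orientation: [0.031, 3.141, 0.0]
contact_force: [0.2, -0.0, -1.6]
gripper_width: 21.6
p0 [402.6 202.8 189.8] t 9.9 yaw0 178.87 F [ 0.2 -0.  -1.6] w 21.6
slide [ 0.7  0.7 46.8] ang [ 0.    0.01 -0.13]
top lip [186.5 168.2]
scene lip [329.1 157. ]
```

View pics/m6.png

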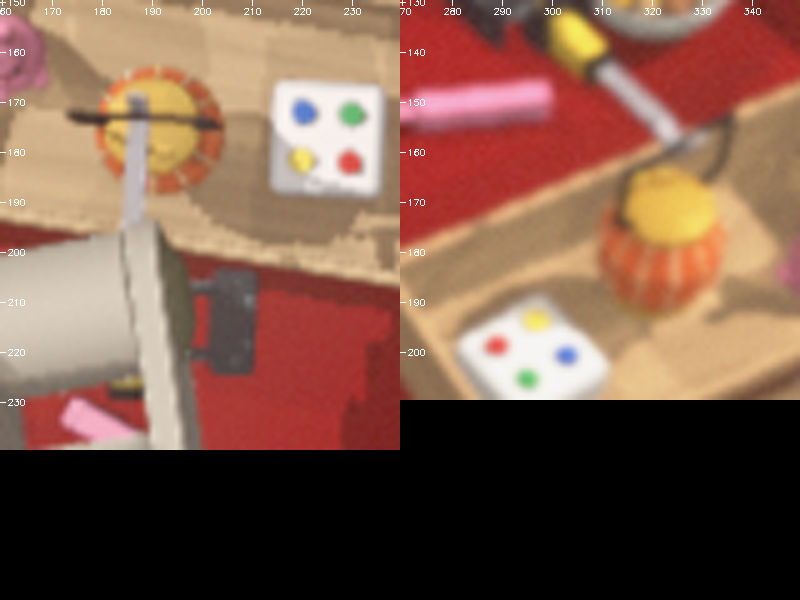

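```bash
python3 -m handwheel '{"angular":[[0,0,0],[0,0,0],[0,0,0],[0,0,0],[0,0,0],[0,0,0],[0,0,0],[0,0,0],[0,0,0],[0,0,0],[0,0,0],[0,0,0],[0,0,0],[0,0,0],[0,0,0],[0,0,0],[0,0,0],[0,0,0]],"slide":[[0,0,-2],[0,0,-5],[0,0,-10],[0,0,-16],[0,0,-23],[0,0,-31],[0,0,-39],[0,0,-47],[0,0,-55],[0,0,-63],[0,0,-71],[0,0,-79],[0,0,-87],[0,0,-94],[0,0,-99],[0,0,-103],[0,0,-105],[0,0,-105]],"grip":[0,0,0,0,0,0,0,0,0,0,0,0,0,0,0,0,0,0]}' 60
python3 - <<'E'
from h import *
a=np.radians(10.15);u=np.array([np.cos(a),np.sin(a)]);S=np.array([622,-222.5])
print("grip at seat",S-138*u)
g=S-(138+75)*u;print("pre",g)
go((340,200,295),180);go((*g,295),190.15)
E
```

```text
time: 11.8
tcp_pos: [402.6, 202.8, 294.8]
orientation: [0.031, 3.141, 0.0]
contact_force: [0.6, -0.2, -2.4]
gripper_width: 21.3
grip at seat [ 486.15973191 -246.81916044]
pre [ 412.33349925 -260.03609547]
p0 [402.6 202.8 294.8] t 11.8 yaw0 178.86 F [ 0.6 -0.2 -2.4] w 21.3
slide [62.6 -4.  -0.2] ang [ 0.    0.01 -1.14]
p0 [402.6 202.8 294.8] t 11.8 yaw0 178.86 F [ 0.6 -0.2 -2.4] w 21.3
slide [-1.890e+01 -4.625e+02 -2.000e-01] ang [ 0.000e+00  1.000e-02 -1.129e+01]
```

```bash
python3 -m handwheel '{"angular":[[0,0,0],[0,0,0],[0,0,0],[0,0,0],[0,0,0],[0,0,0],[0,0,0],[0,0,0],[0,0,0],[0,0,0],[0,0,0],[0,0,0],[0,0,0],[0,0,0],[0,0,0],[0,0,0],[0,0,0],[0,0,0],[0,0,0],[0,0,0]],"slide":[[0,-1,0],[0,-4,0],[0,-9,0],[0,-16,0],[-1,-25,0],[-1,-36,0],[-2,-48,0],[-2,-60,0],[-3,-72,0],[-3,-84,0],[-4,-96,0],[-4,-108,0],[-5,-120,0],[-5,-132,0],[-6,-144,0],[-6,-156,0],[-7,-168,0],[-7,-180,0],[-8,-192,0],[-8,-204,0]],"grip":[0,0,0,0,0,0,0,0,0,0,0,0,0,0,0,0,0,0,0,0]}' 60
python3 -m handwheel '{"angular":[[0,0,0],[0,0,-0.2],[0,0,-0.5],[0,0,-1],[0,0,-1.5],[0,0,-2],[0,0,-2.6],[0,0,-3.2],[0,0,-3.8],[0,0,-4.4],[0,0,-5],[0,0,-5.6],[0,0,-6.2],[0,0,-6.8],[0,0,-7.4],[0,0,-8],[0,0,-8.6],[0,0,-9.2],[0,0,-9.7],[0,0,-10.2]],"slide":[[0,-12,0],[-1,-24,0],[-1,-36,0],[-2,-48,0],[-2,-60,0],[-3,-72,0],[-3,-84,0],[-4,-96,0],[-4,-108,0],[-5,-120,0],[-5,-132,0],[-6,-144,0],[-6,-156,0],[-7,-168,0],[-7,-180,0],[-8,-192,0],[-8,-203,0],[-9,-214,0],[-9,-224,0],[-9,-232,0]],"grip":[0,0,0,0,0,0,0,0,0,0,0,0,0,0,0,0,0,0,0,0]}'  60
python3 - <<'E'
from h import *
go((412.3,-260,276),190.15)
E
```

```text
time: 13.8
tcp_pos: [406.6, -2.4, 294.8]
orientation: [0.031, 3.141, -0.0]
contact_force: [0.9, -0.9, -3.2]
gripper_width: 21.7
time: 15.8
tcp_pos: [410.9, -234.4, 294.7]
orientation: [0.249, -3.132, -0.0]
contact_force: [-0.2, -0.1, -2.8]
gripper_width: 22.0
p0 [ 410.9 -234.4  294.7] t 15.8 yaw0 -170.91 F [-0.2 -0.1 -2.8] w 22.0
slide [  2.7 -25.5  18.7] ang [ 0.   -0.   -1.06]
```

```bash
python3 -m handwheel '{"angular":[[0,0,-0.5],[0,0,-0.8],[0,0,-1],[0,0,-1.1],[0,0,-1.1],[0,0,-1.1],[0,0,-1.1],[0,0,-1.1],[0,0,-1.1],[0,0,-1.1],[0,0,-1.1],[0,0,-1.1],[0,0,-1.1],[0,0,-1.1],[0,0,-1.1],[0,0,-1.1],[0,0,-1.1],[0,0,-1.1],[0,0,-1.1],[0,0,-1.1]],"slide":[[1,-7,0],[2,-13,0],[3,-18,0],[3,-22,1],[3,-24,3],[3,-25,6],[3,-25,9],[3,-25,12],[3,-25,15],[3,-25,17],[3,-25,18],[3,-25,19],[3,-25,19],[3,-25,19],[3,-25,19],[3,-25,19],[3,-25,19],[3,-25,19],[3,-25,19],[3,-25,19]],"grip":[0,0,0,0,0,0,0,0,0,0,0,0,0,0,0,0,0,0,0,0]}'  60
python3 - <<'E'
from h import *
go((486.2,-246.8,276),190.15)
from bench import *
c={n:read_camera(n) for n in("top","scene")};pickle.dump(c,open("c4.pkl","wb"))
P=get_state()["tcp_pos"];a=np.radians(10.15);u=np.array([np.cos(a),np.sin(a),0]);v=np.array([-u[1],u[0],0])
for n in c: print(n,"lip",proj(c[n],P+151*u+[0,0,29]).round(1),"bar+-",[proj(c[n],P+138*u+[0,0,10.5]+k*48*v).round(1).tolist() for k in(1,-1)])
montage(c,[("top",276,110,346,205,0,0),("scene",190,180,280,280,350,0)],"pics/m7.png",s=5)
E
```

```text
time: 17.8
tcp_pos: [412.0, -258.6, 275.8]
orientation: [-0.278, 3.129, -0.0]
contact_force: [-1.2, 0.2, -1.4]
gripper_width: 21.3
p0 [ 412.  -258.6  275.8] t 17.8 yaw0 -169.84 F [-1.2  0.2 -1.4] w 21.3
slide [-75.1  -1.5  -0.2] ang [-0.    0.    0.01]
top lip [318.2 165.6] bar+- [[303.5, 172.5], [332.6, 167.8]]
scene lip [222.2 207.6] bar+- [[231.3, 198.7], [207.2, 218.9]]
```

View pics/m7.png

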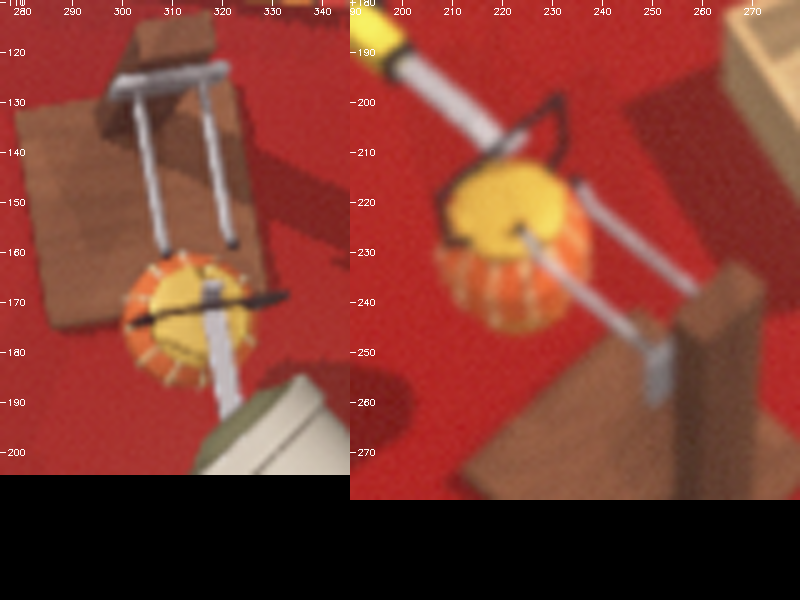

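```bash
python3 -m handwheel '{"angular":[[0,0,0],[0,0,0],[0,0,0],[0,0,0],[0,0,0],[0,0,0],[0,0,0],[0,0,0],[0,0,0],[0,0,0],[0,0,0],[0,0,0],[0,0,0],[0,0,0],[0,0,0],[0,0,0],[0,0,0],[0,0,0],[0,0,0],[0,0,0]],"slide":[[-1,0,0],[-3,0,0],[-6,0,0],[-10,-0.5,0],[-15,-0.5,0],[-21,-1,0],[-27,-1,0],[-33,-1.5,0],[-39,-1.5,0],[-45,-1.5,0],[-51,-1.5,0],[-57,-1.5,0],[-62,-1.5,0],[-66,-1.5,0],[-70,-1.5,0],[-73,-1.5,0],[-75,-1.5,0],[-75,-1.5,0],[-75,-1.5,0],[-75,-1.5,0]],"grip":[0,0,0,0,0,0,0,0,0,0,0,0,0,0,0,0,0,0,0,0]}'  60
python3 -m handwheel '{"angular":[[0,0,0],[0,0,0],[0,0,0],[0,0,0],[0,0,0],[0,0,0],[0,0,0],[0,0,0],[0,0,0],[0,0,0],[0,0,0],[0,0,0],[0,0,0],[0,0,0],[0,0,0],[0,0,0]],"slide":[[0,0,0],[0,0,1],[0,0,3],[0,0,6],[0,0,9],[0,0,12],[0,0,15],[0,0,18],[0,0,21],[0,0,23],[0,0,25],[0,0,27],[0,0,29],[0,0,31],[0,0,33],[0,0,35]],"grip":[0,0,0,0,0,0,0,0,0,0,0,0,0,0,0,0]}'  60
python3 - <<'E'
from h import *
go((486.2,-246.8,217),190.15)
from bench import *
c={n:read_camera(n) for n in("top","scene")};pickle.dump(c,open("c5.pkl","wb"))
montage(c,[("top",276,110,346,205,0,0),("scene",190,180,280,280,350,0)],"pics/m8.png",s=5)
E
```

```text
time: 19.9
tcp_pos: [486.0, -246.9, 275.8]
orientation: [-0.278, 3.129, -0.0]
contact_force: [-0.6, -0.3, -2.0]
gripper_width: 21.8
time: 21.5
tcp_pos: [486.2, -246.9, 240.8]
orientation: [-0.278, 3.129, -0.0]
contact_force: [0.1, -0.6, -1.2]
gripper_width: 21.7
p0 [ 486.2 -246.9  240.8] t 21.5 yaw0 -169.83 F [ 0.1 -0.6 -1.2] w 21.7
slide [-0.   0.1 23.8] ang [-0.02  0.03  0.02]
```

View pics/m8.png

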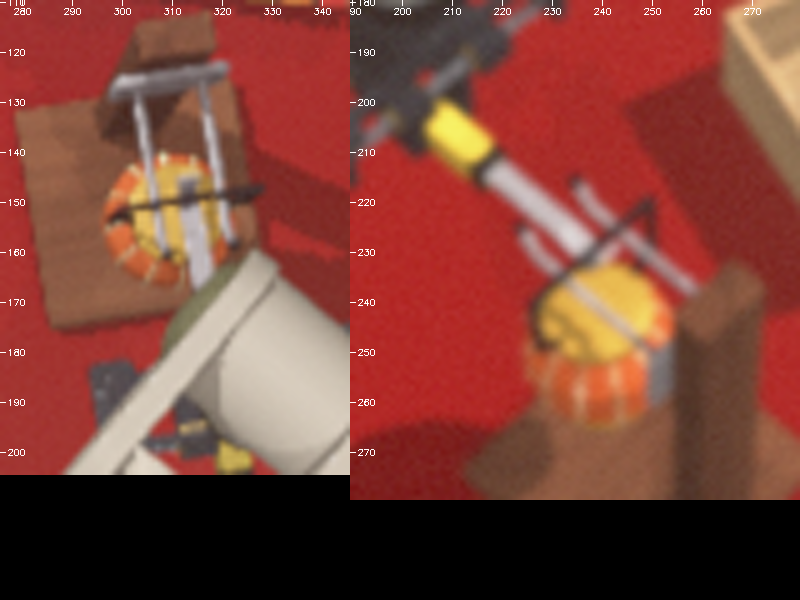

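```bash
python3 -m handwheel '{"angular":[[0,0,0],[0,0,0],[0,0,0],[0,0,0],[0,0,0],[0,0,0],[0,0,0],[0,0,0],[0,0,0],[0,0,0],[0,0,0],[0,0,0],[0,0,0],[0,0,0],[0,0,0],[0,0,0],[0,0,0],[0,0,0],[0,0,0],[0,0,0]],"slide":[[0,0,2],[0,0,5],[0,0,8],[0,0,11],[0,0,14],[0,0,17],[0,0,20],[0,0,23],[0,0,25],[0,0,26],[0,0,26],[1,0,26],[4,0,26],[8,0,26],[13,0,26],[19,0,26],[25,0,26],[31,0,26],[37,0,26],[42,0,26]],"grip":[0,0,0,0,0,0,0,0,0,0,0,0,0,0,0,0,0,0,0,0]}'  60
python3 -m handwheel '{"angular":[[0,0,0],[0,0,0],[0,0,0],[0,0,0],[0,0,0],[0,0,0],[0,0,0],[0,0,0],[0,0,0],[0,0,0]],"slide":[[6,0,0],[14,0,0],[24,0,0],[35,0,0],[46,0,0],[57,0,0],[66,0,0],[72,0,0],[75,0,0],[75,0,0]],"grip":[0,0,0,0,0,0,0,0,0,0]}'  60
python3 - <<'E'
from h import *
go((410,-120,100),190)
from bench import *
c={n:read_camera(n) for n in("top","scene")};pickle.dump(c,open("c6.pkl","wb"))
montage(c,[("top",256,110,346,210,0,0),("scene",180,170,250,270,450,0)],"pics/m9.png",s=5)
E
```

```text
time: 23.6
tcp_pos: [444.2, -254.4, 214.8]
orientation: [-0.278, 3.129, -0.0]
contact_force: [-1.0, -0.4, -0.8]
gripper_width: 21.3
time: 24.6
tcp_pos: [370.7, -267.6, 214.8]
orientation: [-0.278, 3.129, -0.0]
contact_force: [0.1, -0.8, -0.6]
gripper_width: 21.8
p0 [ 370.7 -267.6  214.8] t 24.6 yaw0 -169.86 F [ 0.1 -0.8 -0.6] w 21.8
slide [-64.7 138.4 114.8] ang [-0.01  0.01  0.14]
```

View pics/m9.png

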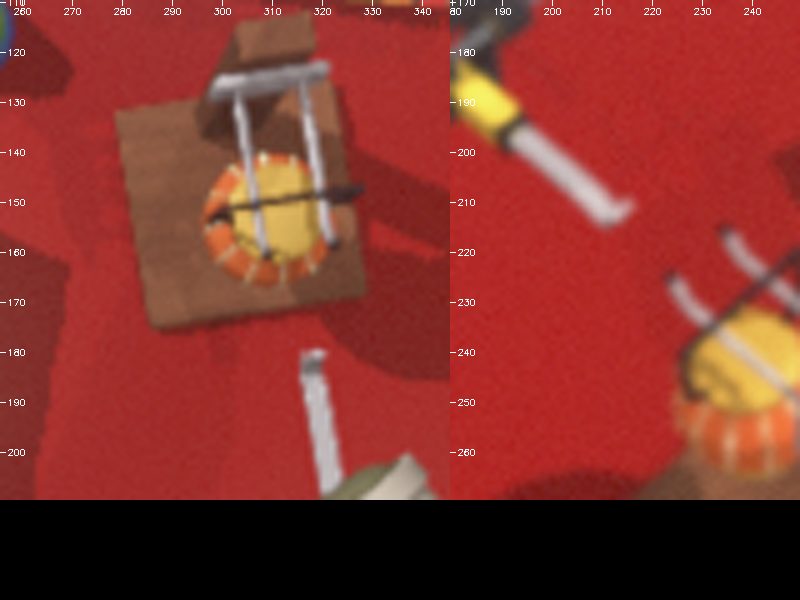

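```bash
python3 -c "
from h import *
go((424,-150,60),92.8)"
python3 -m handwheel '{"angular":[[0,0,4],[0,0,11],[0,0,19],[0,0,27],[0,0,35],[0,0,43],[0,0,51],[0,0,59],[0,0,67],[0,0,75],[0,0,83],[0,0,90],[0,0,95],[0,0,97.3],[0,0,97.3],[0,0,97.3]],"slide":[[0,0,0],[0,0,0],[0,0,0],[0,0,0],[0,0,0],[0,0,0],[0,0,0],[0,0,0],[0,0,0],[0,0,0],[0,0,0],[0,0,0],[0,0,0],[0,0,0],[0,0,0],[0,0,0]],"grip":[0,0,0,0,0,0,0,0,0,0,0,0,0,0,0,0]}'  60
python3 -c "
from h import *
go((424,-150,3),92.8)"
```

```text
p0 [ 371.1 -267.6  214.7] t 24.7 yaw0 -169.83 F [-0.8  0.4 -0.8] w 21.9
slide [-72.8 106.4 154.8] ang [0.000e+00 1.000e-02 9.737e+01]
time: 26.3
tcp_pos: [371.1, -267.5, 214.7]
orientation: [-2.163, -2.278, -0.0]
contact_force: [0.4, -0.0, -0.7]
gripper_width: 21.6
p0 [ 371.1 -267.5  214.7] t 26.3 yaw0 92.95 F [ 0.4 -0.  -0.7] w 21.6
slide [114.6  58.9 211.7] ang [-0.   -0.    0.15]
```

```bash
python3 -m handwheel '{"angular":[[0,0,0],[0,0,0],[0,0,0],[0,0,0],[0,0,0],[0,0,0],[0,0,0],[0,0,0],[0,0,0],[0,0,0],[0,0,0],[0,0,0],[0,0,0],[0,0,0],[0,0,0],[0,0,0],[0,0,0]],"slide":[[8,4,0],[24,12,10],[42,22,25],[60,32,45],[78,42,65],[94,50,90],[106,56,115],[113,59,135],[115,59,155],[115,59,172],[115,59,187],[115,59,197],[115,59,203],[115,59,207],[115,59,209],[115,59,211],[115,59,211.5]],"grip":[0,0,0,0,0,0,0,0,0,0,0,0,0,0,0,0,0]}'  60
python3 -m handwheel '{"angular":[[0,0,0],[0,0,0],[0,0,0],[0,0,0],[0,0,0],[0,0,0],[0,0,0],[0,0,0],[0,0,0],[0,0,0],[0,0,0],[0,0,0],[0,0,0],[0,0,0],[0,0,0],[0,0,0],[0,0,0],[0,0,0],[0,0,0],[0,0,0]],"slide":[[0,0,0],[0,0,0.2],[0,0,0.2],[0,0,0.2],[0,0,0.2],[0,0,0.2],[0,0,0.2],[0,0,0],[0,0,-3],[0,0,-10],[0,0,-20],[0,0,-35],[0,0,-55],[0,0,-80],[0,0,-105],[0,0,-130],[0,0,-150],[0,0,-165],[0,0,-170],[0,0,-170]],"grip":[0,0,15,30,50,70,80,80,80,80,80,80,80,80,80,80,80,80,80,80]}'
python3 - <<'E'
from h import *
go((250,-60,250),92.8)
from bench import *
c={n:read_camera(n) for n in("top","scene")};pickle.dump(c,open("c7.pkl","wb"))
montage(c,[("top",246,105,346,225,0,0),("scene",180,180,260,300,400,0)],"pics/m10.png",s=5)
E
```

```text
time: 28.0
tcp_pos: [424.2, -149.8, 3.4]
orientation: [2.165, 2.276, 0.0]
contact_force: [0.4, -0.7, -1.2]
gripper_width: 21.6
time: 30.0
tcp_pos: [424.1, -149.7, 174.0]
orientation: [2.164, 2.275, 0.0]
contact_force: [-0.9, -0.7, 0.4]
gripper_width: 70.6
p0 [ 424.1 -149.7  174. ] t 30.0 yaw0 92.87 F [-0.9 -0.7  0.4] w 70.6
slide [  98.2 -169.3  -76.3] ang [0.07 0.06 0.07]
```

View pics/m10.png

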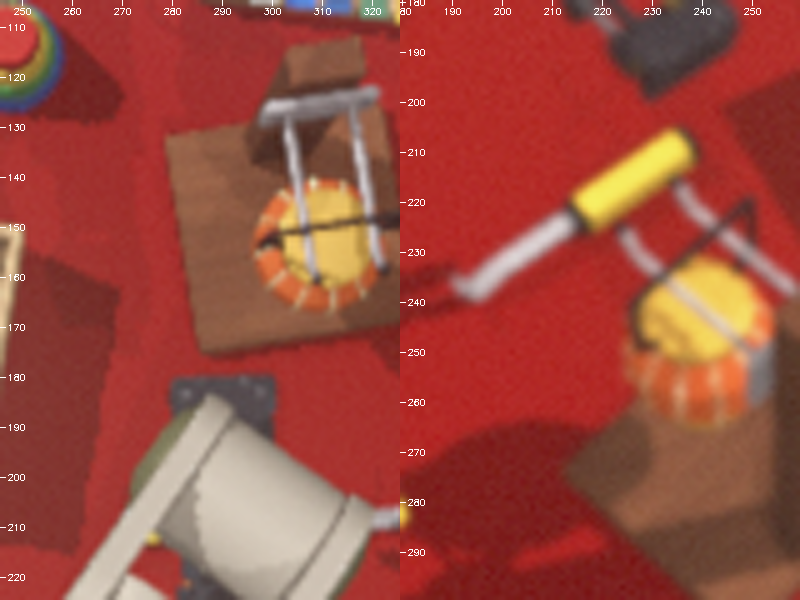

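Run:
```python
from h import *
from bench import *
L=lambda n:pickle.load(open(n,"rb"))
c0,c6,c7=L("c0.pkl"),L("c6.pkl"),L("c7.pkl");n=read_camera("scene");T=read_camera("top")
d=lambda a,b,r:np.abs(a["image"][r[1]:r[3],r[0]:r[2]].astype(int)-b["image"][r[1]:r[3],r[0]:r[2]]).mean().round(2)
for k in c6: print("lantern 6-7",k,d(c6[k],c7[k],(225,225,255,270) if k=="scene" else (295,135,330,172)))
print("now",d(c7["scene"],n,(225,225,255,270)))
print("rabbit",d(c0["top"],T,(148,148,172,172)),"box",d(c0["top"],T,(212,164,238,190)),"bg",d(c0["top"],T,(60,350,100,380)))
X,e=tri(T,(329,147.5),n,(250.3,220.5));print("bar -y/+y end check",X.round(0),e)
print(get_state()["time"]); finish_job()
```

```text
lantern 6-7 top 6.18
lantern 6-7 scene 5.34
now 1.68
rabbit 4.98 box 10.11 bg 1.99
bar -y/+y end check [ 637. -232.  337.] 71.94381793577979
30.2
the job is handed in; nothing more can be done
```

The lantern hangs by its handle on both wires of the double hook, free of the stick. The stick lies flat on the bench near where it started. The job was handed in at 30.2 s of robot time, with the gripper open and well clear at about z = 174 mm.

- **How it went:** I gripped the smaller yellow stick and passed its hook under the lantern's handle along x. I lifted the lantern out of the bin, carried it across and lowered its bar onto the wires. Then I dropped the stick clear, drew it back and laid it down.
- **What the pictures show:** The last views show the bar lying across both wires, behind the upturned tips, with the lantern upright and the stick on the bench. The highest force I read was about 3 N. I only read it at the end of each move.
- **Stillness:** Two images 0.1 s or less apart differed in the lantern area only at noise level (1.7, against a background of 2.0). Over the earlier 5 s the difference was larger (5–6). The arm's shadow moved during that time, but I did not rule out a small sway.
- **Toys in the bin:** Image differences against the start were 5.0 for the rabbit and 10.1 for the musical box, above the noise of 2.0. Pictures up to the lift showed the box in its place. Lantern removal and shadows may explain the rest, but I did not check either toy closely again.
- **Failed check:** A last triangulation of the bar's end was no use (72 mm residual), because I paired opposite ends of the bar. The bar's final height was therefore not confirmed numerically, only by the pictures and the stick's known pose.

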